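# Release the pressure cap of a coolant tank

### The arm

A 6-joint arm with a two-finger parallel gripper is mounted at the origin on the work surface. World frame = base frame: x ahead of the robot, y to its left, z up, the work surface at z = 0. Lengths are in m, angles in rad, forces in N, time in s.
With the tool pointing down it reaches from about 0.35 to 0.975 m from the base axis. Payload 4.9 kg.
Tool frame: the origin (TCP) lies at the very end of the fingers, on their centre line; the grasp point (between the pads) lies 19 mm behind it; z points along the fingers, y is the line along which they close (so a half turn about z gives the same grasp; the last joint's range is limited). The gripper opens to 85 mm and grips with 20 to 120 N. Pads are 22 mm wide; open, the fingers measure 114 mm over their backs; the gripper's body (76 mm by 85 mm) begins 54 mm behind the grasp point. The pads swing forward as they close: fully open they stand 13 mm farther back than shut.
Start: joints at [1.11, 0.053, 1.613, -0, 1.476, -0.119], TCP at [0.209, 0.589, 0.196] pointing down, gripper open.
Joint ranges: [-3.01, 3.01], [-1.01, 2.22], [0.06, 2.58], [-1.02, 4.17], [0.09, 2.62], [-3.14, 3.14]. Speed limits (rad/s): [2.57, 2.57, 3.14, 3.14, 3.14, 3.14].

### API

Orientations are given as a rotation vector (axis times angle).
In Python, from station import ctrl, imaging gives the robot as it stands.
- The arm moves only by the tool play_rows, never from a script. Its argument "series" is a list of rows, each a list of 3 entries, a list of its own where there are three numbers: the opening, from 0 (shut) to 1 (fully open), then the shift along the tool's x, y, z each as a share of 0.05 m, from -1 to 1, then the turn, a rotation vector about the tool's x, y, z each as a share of 8 degrees, from -1 to 1. In form: [[grip, [dx, dy, dz], [ax, ay, az]], ...]. A call has 1 to 8 rows; each row shifts and turns the commanded pose from where the row before left it, along the tool's axes as they then stand; what a row does not reach is not made up. A row lasts 1/8 s, in which the tool goes at most 62.5 mm and 10.7 degrees, less where a joint would pass 70% of its speed; a pose out of reach is approached as far as the arm can. A call with a number of a shift or a turn outside -1 to 1 is refused whole. A call with a gripper value outside its range is refused whole. The fingers move at their own pace and stop on an object; "force" is the grip in N (left out, the last holds). Time passes only in rows, so rows that do not move let the fingers close. It gives the time, the measured TCP pose, the force, the opening and the grip force at its end, in the units of the state.
- ctrl.get_obs(): the state, without advancing time (a new reading comes with each control period).
- imaging.get_image(name): name is "scene" or "top" or "wrist"; returns a dict with "color" (400x640x3 uint8, blue, green, red), "fx", "fy", "cx", "cy" (pixels), "extrinsics" (4x4, takes a point from world to camera coordinates); the wrist camera has in their place "hand_eye" (4x4, takes a point from camera to tool coordinates, whose origin is the TCP and whose axes are the flange's). Camera axes: x right, y down, z forward; pixel columns grow to the right and rows downward; lengths in m; the calibration is good to about 2 mm. The wrist camera is an equidistant fisheye: a pixel r from the principal point sees the ray r / f radians off the axis. A picture is of the moment at which its call begins: read the wrist's pose just before it. There is no depth.
- ctrl.finish_job(): hands the job in; it is judged then, once.
The state is a dict: "t": time; "q": joint angles; "dq": joint speeds; "effort": joint torques, N m; "tool_pos": TCP position; "tool_rot": TCP orientation; "contact_force": force on the tool from outside, world axes, zero at the start; "wrist_torque": the same for the moment, N m; "opening": finger opening in m; "grip_force": force on a finger pad.
Only numpy, scipy, OpenCV 4.12 (cv2) and the standard library are available. Lean on these libraries where they do the work, as an engineer would, in place of code of your own. Each camera call takes 0.05 s, during which the arm holds its last target. There are 200 camera calls.

### The job

Take the pressure cap off the aluminium coolant tank: without pressing on it, turn it anticlockwise (seen from above) to its first stop, then push it fully down against its spring and, still pushing, turn it on anticlockwise to the second stop, where it comes free. Lift it off and set it down, plug end down, in the red tray and let go; do not drop it. Leave the carton, spray can, piston and tape roll undisturbed.

Things in the scene. Friction and masses are not known exactly. Their poses are not given: they have to be found in the camera images.
- tank: Fixed aluminium coolant tank. Origin on the bench under the axis of its filler neck; z up. The box reaches from x -65 to +95 mm, y -60 to +60 mm in its own axes, top at 100 mm; a dark foot strap reaches from x -85 to +115 mm; a pipe stub stands out 30 mm on the +y side. The neck is an open tube, outer diameter 62 mm, z 100 to 140 mm, with inner ledges for the cap's lugs.
- neck (a point): Centre of the neck's rim, 140 mm above the bench; axes as the tank's; the cap turns about its z. Cap angle (cap yaw minus neck yaw, anticlockwise +): 0 to 0.2 rad at the start; first stop at about 0.46 (0.53 if forced), where a tooth bars the way unless the cap is down; final stop at about 1.34 (1.39 if forced). From 1.13 on the cap lifts straight out (aim for 1.22); 30 mm of lift clears the neck.
- cap: Loose pressure cap, about 120 g, locked in the neck. Origin at the centre of the underside of its steel plug, 14 mm below the rim when locked; z up. Plug: diameter 37 mm, z 0 to 20 mm, with lugs along +x and -x (51 mm across, z 4 to 9 mm). Black disc: diameter 68 mm, z 20 to 30 mm. Yellow straight wing grip on top, z 30 to 54 mm. Side play in the neck 1.5 mm.
- wing_tip (a point): Middle of the end face of the wing grip on the cap's +x side (red mark on top): 30 mm from the cap's axis, 42 mm above the cap's origin. The wing is 60 mm long (cap's x) and 14 mm wide (cap's y): pinch it across the 14 mm from above, firmly (about 50 N) so that it does not slip when turned; over 0.5 N m means a stop.
- seal (a joint): Height (m) of the spring-loaded seal under the cap: 0 locked, -0.006 with the cap pushed fully down (disc on the rim), +0.003 when the cap has come free and been lifted by the spring. Pushing down takes about 5 N to start and 9 N at the bottom, then it is rigid; at least 4.5 mm is needed to pass the tooth; keep pushing with 10 to 20 N while turning.
- tray: Loose red open tray, 150 x 130 x 30 mm (x, y, z), walls and floor 4 mm, 0.6 kg, on the bench on the robot's left or right. Origin at the centre of its underside; z up. A cap standing in it has its origin 4 mm above the tray's origin.
- carton: Bystander: closed cardboard carton 120 x 100 x 70 mm, origin at the centre of its underside.
- spray_can: Bystander: upright spray can, diameter 60 mm, about 170 mm tall, origin at the centre of its underside.
- piston: Bystander: engine piston, diameter 80 mm, 55 mm tall, origin at the centre of its underside.
- tape: Bystander: roll of tape lying flat, outer diameter 100 mm, 24 mm tall, origin at the centre of its underside.
Not all that is in view belongs to the job. There is more than one size of the cap; the one meant has the size given above.

How it is judged:
By the outcome, as a careful person would: the job done as asked, in the order asked, and still so for the second after the job is handed in, with the robot touching nothing.
It also fails if it takes over 54 s, if anything falls off the work surface, if the arm or the gripper's body presses on something with over 40 N, if the wrist force passes 120 N, or if a joint passes its speed limit or range.

## Working session

There is one attempt and no reset: what is moved stays moved. The work goes in short steps, Python scripts to look and compute and a tool call to move; the robot and the scene stay as the last step left them, time stands still between calls to the robot, and variables do not carry over. Pictures are saved under pics/ and viewed, at most 10 in all, crops included, and the job is handed in when it is done.

Besides the shell and the picture viewer there is one more tool, called in YAML: its name, and indented under it one key for each argument. play_rows: Moves the arm, as the interface text tells. Shift numbers are shares of 0.05 m and turn numbers shares of 8 degrees, none past 1 either way. Its arguments: {"type":"object","properties":{"series":{"type":"array"},"force":{"type":"number"}},"required":["series"]}

```bash
mkdir -p pics; ls
python3 - <<'E'
from station import ctrl, imaging
import cv2,numpy as np
o=ctrl.get_obs();print({k:np.round(v,3).tolist() for k,v in o.items()})
for n in("scene","top"):
    d=imaging.get_image(n);cv2.imwrite(f"pics/{n}0.png",d["color"]);print(n,d["fx"],d["cx"],d["cy"],np.round(d["extrinsics"],3).tolist())
E
```

```text
pics
{'t': 0.0, 'q': [1.11, 0.053, 1.614, 0.0, 1.476, -0.119], 'dq': [0.0, 0.0, -0.0, 0.001, -0.001, -0.001], 'effort': [-0.0, -39.369, -37.017, -0.0, 0.007, -0.0], 'tool_pos': [0.209, 0.588, 0.195], 'tool_rot': [-0.534, -3.095, 0.003], 'contact_force': [0.685, -0.179, 0.141], 'wrist_torque': [-0.071, 0.01, -0.04], 'grip_force': 0.0, 'opening': 0.085}
scene 391.13481047383675 317.2731366476156 201.3154813304215 [[-0.779, 0.626, -0.02, 0.443], [0.412, 0.488, -0.77, -0.134], [-0.473, -0.608, -0.638, 1.414], [0.0, 0.0, 0.0, 1.0]]
top 456.40412910576094 323.27596601481787 208.26390218795788 [[-0.011, -1.0, 0.003, -0.004], [-0.995, 0.011, -0.104, 0.611], [0.104, -0.004, -0.995, 1.059], [0.0, 0.0, 0.0, 1.0]]
```

View pics/scene0.png

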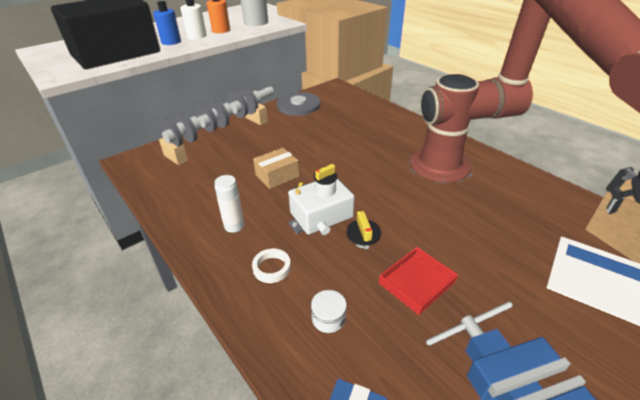

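View pics/top0.png

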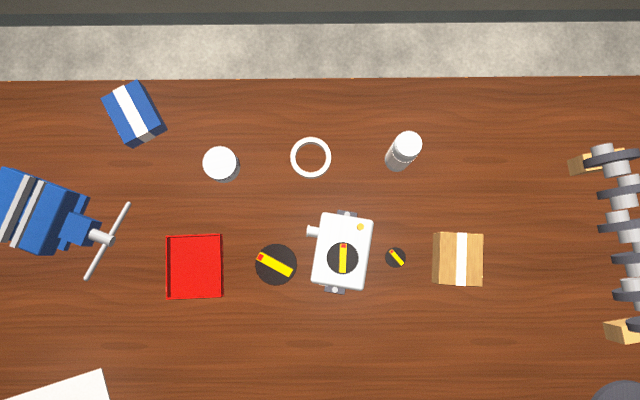

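The top view shows the target cap on the tank at (342,258), the tray at (194,266), and decoy caps at (275,264) and (395,258). In the scene view, the large decoy lies between the tank and the tray.

```bash
cat > h.py <<'E'
from station import ctrl, imaging
import cv2,numpy as np
from scipy.spatial.transform import Rotation as R
def ray(d,uv,o=None):
    u=(np.array(uv,float)-[d["cx"],d["cy"]])/[d["fx"],d["fy"]]
    if "extrinsics" in d:
        T=np.linalg.inv(d["extrinsics"]); v=np.r_[u,1]
    else:
        W=np.eye(4);W[:3,:3]=R.from_rotvec(o["tool_rot"]).as_matrix();W[:3,3]=o["tool_pos"]
        T=W@d["hand_eye"]; r=np.hypot(*u); v=np.r_[np.sin(r)*u/max(r,1e-9),np.cos(r)]
    return T[:3,3],T[:3,:3]@v
def onz(d,uv,z,o=None):
    c,v=ray(d,uv,o); return c+v*(z-c[2])/v[2]
def mask(im,kind):
    h=cv2.cvtColor(im,cv2.COLOR_BGR2HSV)
    if kind=="y": return cv2.inRange(h,(22,150,120),(35,255,255))
    if kind=="r": return cv2.inRange(h,(0,200,90),(6,255,255))|cv2.inRange(h,(174,200,90),(180,255,255))
def blobs(m,amin=8):
    n,l,s,c=cv2.connectedComponentsWithStats(m)
    return [(s[i],c[i],l==i) for i in range(1,n) if s[i][4]>=amin]
E
python3 - <<'E'
from h import *
d=imaging.get_image("top");im=d["color"]
for k in "yr":
    for s,c,m in blobs(mask(im,k)):
        p=np.argwhere(m)[:,::-1].astype(np.float32);box=cv2.boxPoints(cv2.minAreaRect(p))
        z=.18 if s[0]>310 else (.03 if k=="r" and s[4]>500 else .06)
        W=np.array([onz(d,b,z)[:2] for b in box])
        print(k,s.tolist(),np.round(W.mean(0),4),np.round(W,3).tolist())
# tank box: bright low-sat
h=cv2.cvtColor(im,cv2.COLOR_BGR2HSV);w=cv2.inRange(h,(0,0,150),(180,40,255));w[:,:290]=0;w[:,385:]=0;w[:200]=0;w[300:]=0
w=cv2.morphologyEx(w,cv2.MORPH_OPEN,np.ones((15,15)))
p=np.argwhere(w)[:,::-1].astype(np.float32);box=cv2.boxPoints(cv2.minAreaRect(p));print(np.round([onz(d,b,.1)[:2] for b in box],4).tolist())
E
```

```text
y [357, 224, 6, 5, 19] [ 0.5578 -0.0843] [[0.562, -0.079], [0.562, -0.09], [0.554, -0.089], [0.554, -0.079]]
y [339, 245, 8, 28, 177] [ 0.4916 -0.0478] [[0.465, -0.039], [0.519, -0.043], [0.518, -0.057], [0.464, -0.053]]
y [391, 251, 13, 15, 78] [ 0.4911 -0.1601] [[0.5, -0.146], [0.506, -0.154], [0.483, -0.174], [0.476, -0.166]]
y [257, 252, 36, 25, 329] [0.4799 0.1027] [[0.491, 0.146], [0.51, 0.135], [0.469, 0.06], [0.449, 0.071]]
r [165, 234, 59, 66, 3420] [0.4771 0.2956] [[0.552, 0.367], [0.553, 0.23], [0.402, 0.225], [0.401, 0.36]]
r [258, 254, 5, 6, 19] [0.4972 0.1363] [[0.494, 0.142], [0.504, 0.137], [0.501, 0.131], [0.491, 0.136]]
[[0.4392, 0.0199], [0.6, -0.004], [0.5822, -0.1221], [0.422, -0.0963]]
```

play_rows:
  series:
    - [1, [-0.8, -0.84, -0.2], [0, 0, 0]]
    - [1, [-0.8, -0.84, -0.2], [0, 0, 0]]
    - [1, [-0.8, -0.84, -0.2], [0, 0, 0]]
    - [1, [-0.8, -0.84, -0.2], [0, 0, 0]]
    - [1, [-0.8, -0.84, -0.2], [0, 0, 0]]
    - [1, [-0.8, -0.84, -0.2], [0, 0, 0]]
    - [1, [-0.8, -0.84, -0.2], [0, 0, 0]]
    - [1, [-0.8, -0.84, 0], [0, 0, 0]]

```text
t: 1.15
tool_pos: [0.3991, 0.1633, 0.2674]
tool_rot: [0.534, 3.094, 0.001]
contact_force: [1.3, 0.3, -0.1]
opening: 0.0852
grip_force: 0.0
```

play_rows:
  series:
    - [1, [-0.8, -0.84, 0], [0, 0, 0]]
    - [1, [-0.8, -0.84, 0], [0, 0, 0]]
    - [1, [-0.8, -0.84, 0], [0, 0, 0]]
    - [1, [-0.8, -0.84, 0], [0, 0, 0]]
    - [1, [0, 0, 0], [0, 0, 1]]
    - [1, [0, 0, 0], [0, 0, 1]]
    - [1, [0, 0, 0], [0, 0, 1]]
    - [1, [0, 0, 0], [0, 0, 1]]

```text
t: 2.15
tool_pos: [0.4926, -0.047, 0.266]
tool_rot: [-1.373, -2.825, 0.0]
contact_force: [-0.5, -0.1, -0.5]
opening: 0.0849
grip_force: 0.0
```

```bash
python3 -c "
from h import *
o=ctrl.get_obs();print(o['t'],np.round(o['q'],3),np.round(o['tool_pos'],4),np.round(R.from_rotvec(o['tool_rot']).as_matrix(),3))"
```

```text
2.15 [-0.246 -0.296  1.818 -0.     1.621 -0.911] [ 0.4926 -0.047   0.266 ] [[-0.618  0.787 -0.001]
 [ 0.787  0.618  0.   ]
 [ 0.001 -0.    -1.   ]]
```

play_rows:
  series:
    - [1, [0, 0, 0], [0, 0, 1]]
    - [1, [0, 0, 0], [0, 0, 1]]
    - [1, [0, 0, 0], [0, 0, 1]]
    - [1, [0, 0, 0], [0, 0, 1]]
    - [1, [0, 0, 0], [0, 0, 1]]
    - [1, [0, 0, 0], [0, 0, 1]]
    - [1, [0, 0, 0], [0, 0, 1]]
    - [1, [0, 0, 0], [0, 0, 1]]

```text
t: 3.15
tool_pos: [0.4926, -0.0469, 0.266]
tool_rot: [-2.662, -1.668, 0.001]
contact_force: [-0.8, 0.1, -0.9]
opening: 0.0857
grip_force: 0.0
```

play_rows:
  series:
    - [1, [0, 0, 0], [0, 0, 1]]
    - [1, [0, 0, 0], [0, 0, 1]]
    - [1, [0, 0, 0], [0, 0, 1]]
    - [1, [0, 0, 0], [0, 0, 1]]
    - [1, [0, 0, 0], [0, 0, 1]]
    - [1, [0, 0, 0], [0, 0, 1]]
    - [1, [0, 0, 0], [0, 0, 1]]
    - [1, [0, 0, 0], [0, 0, 1]]

```text
t: 4.15
tool_pos: [0.4925, -0.0469, 0.2659]
tool_rot: [-3.141, -0.004, 0.001]
contact_force: [0.7, 0.4, 0.9]
opening: 0.085
grip_force: 0.0
```

play_rows:
  series:
    - [1, [0, 0, 0], [0, 0, 0.5]]
    - [1, [0, 0, 0], [0, 0, 0]]
    - [1, [0, 0, 0], [0, 0, 0]]

```text
t: 4.53
tool_pos: [0.4927, -0.0469, 0.2662]
tool_rot: [-3.14, 0.097, 0.001]
contact_force: [-0.1, -0.4, -0.2]
opening: 0.0853
grip_force: 0.0
```

```bash
python3 -c "
from h import *
o=ctrl.get_obs();print(o['t'],np.round(o['q'],3),np.round(o['tool_pos'],4),np.round(R.from_rotvec(o['tool_rot']).as_matrix(),3))
d=imaging.get_image('wrist');im=d['color'];cv2.imwrite('pics/w1.png',im);print(d['fx'],d['cx'],d['cy'])
for k in 'yr':
    for s,c,m in blobs(mask(im,k),15):
        p=np.argwhere(m)[:,::-1].astype(np.float32);box=cv2.boxPoints(cv2.minAreaRect(p))
        W=np.array([onz(d,b,.18,o)[:2] for b in box])
        print(k,s.tolist(),np.round(c),np.round(W.mean(0),4),np.round(W,4).tolist())
"
```

```text
4.525 [-0.245 -0.296  1.817  0.     1.621  1.387] [ 0.4927 -0.0469  0.2662] [[ 0.998 -0.062 -0.   ]
 [-0.062 -0.998  0.   ]
 [-0.    -0.    -1.   ]]
309.70691628693146 315.4023637993598 199.87293616404975
y [400, 142, 25, 28, 207] [413. 156.] [ 0.5226 -0.1354] [[0.5322, -0.1226], [0.5365, -0.1281], [0.5131, -0.1483], [0.5086, -0.1426]]
y [310, 153, 16, 69, 905] [318. 190.] [ 0.4969 -0.0493] [[0.5285, -0.0448], [0.5278, -0.0576], [0.4653, -0.0543], [0.4661, -0.0406]]
y [175, 161, 63, 44, 1279] [206. 182.] [0.5102 0.0553] [[0.5166, 0.0892], [0.5346, 0.0754], [0.5041, 0.0224], [0.4856, 0.0344]]
r [82, 142, 52, 36, 414] [110. 159.] [0.5412 0.1625] [[0.5597, 0.1952], [0.56, 0.1308], [0.5244, 0.1293], [0.5207, 0.1947]]
r [313, 159, 10, 9, 64] [318. 162.] [ 0.5194 -0.0507] [[0.5231, -0.047], [0.5227, -0.0548], [0.5156, -0.0544], [0.5161, -0.0466]]
r [88, 163, 31, 57, 228] [105. 193.] [0.5107 0.175 ] [[0.5395, 0.1951], [0.5428, 0.1625], [0.4835, 0.1547], [0.4772, 0.1878]]
r [172, 169, 10, 12, 70] [176. 174.] [0.5189 0.0812] [[0.5161, 0.0875], [0.5247, 0.0825], [0.5216, 0.075], [0.5131, 0.079
[... 303 characters left out ...]
.1603] [[0.512, 0.17], [0.5167, 0.1614], [0.5052, 0.1507], [0.5003, 0.1591]]
r [118, 196, 21, 18, 120] [127. 205.] [0.4928 0.1457] [[0.5018, 0.1573], [0.5023, 0.1314], [0.4841, 0.1339], [0.4829, 0.1604]]
r [95, 200, 5, 13, 24] [ 97. 205.] [0.4938 0.1902] [[0.5006, 0.1921], [0.501, 0.1874], [0.4871, 0.1883], [0.4867, 0.193]]
r [114, 209, 34, 20, 148] [133. 218.] [0.4775 0.1475] [[0.4675, 0.1733], [0.4891, 0.1661], [0.4869, 0.1224], [0.4664, 0.1281]]
r [103, 221, 10, 7, 22] [109. 223.] [0.4746 0.1794] [[0.4762, 0.187], [0.4803, 0.1813], [0.473, 0.1718], [0.4688, 0.1774]]
r [113, 227, 18, 3, 24] [121. 228.] [0.4673 0.1626] [[0.4664, 0.1752], [0.4687, 0.1744], [0.4681, 0.1501], [0.4659, 0.1509]]
```

View pics/w1.png

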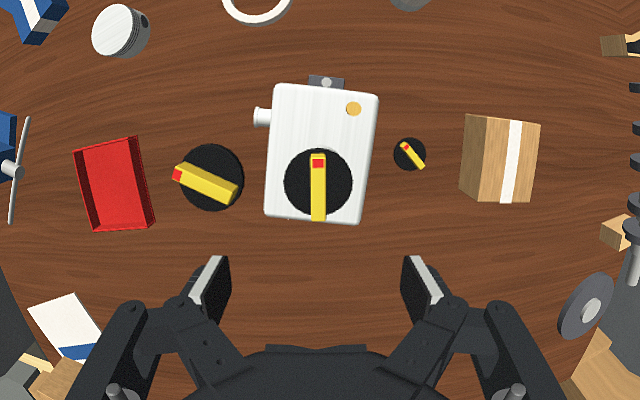

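The wrist view shows the wing grip centred at (318,190), nearly in line with the tool, with the pads straddling it. I'll descend and grip.

play_rows:
  series:
    - [1, [0.07, 0.04, 0.6], [0, 0, 0]]
    - [1, [0, 0, 0.6], [0, 0, 0]]
    - [1, [0, 0, 0.5], [0, 0, 0]]
    - [1, [0, 0, 0.28], [0, 0, 0]]
    - [1, [0, 0, 0.12], [0, 0, 0]]
    - [1, [0, 0, 0], [0, 0, 0]]

```text
t: 5.32
tool_pos: [0.4964, -0.0492, 0.1618]
tool_rot: [3.14, -0.098, 0.001]
contact_force: [0.6, 0.5, -0.1]
opening: 0.085
grip_force: 0.0
```

play_rows:
  series:
    - [0.3, [0, 0, 0], [0, 0, 0]]
    - [0.3, [0, 0, 0], [0, 0, 0]]
    - [0, [0, 0, 0], [0, 0, 0]]
    - [0, [0, 0, 0], [0, 0, 0]]
    - [0, [0, 0, 0], [0, 0, 0]]
    - [0, [0, 0, 0], [0, 0, 0]]
  force: 55

```text
t: 6.08
tool_pos: [0.4961, -0.0491, 0.1614]
tool_rot: [-3.14, 0.098, 0.0]
contact_force: [-0.9, 1.7, -0.3]
opening: 0.0
grip_force: 0.0
```

```bash
cat > s.py <<'E'
from h import *
o=ctrl.get_obs();m=R.from_rotvec(o['tool_rot']).as_matrix()
print(o['t'],'q',np.round(o['q'],3),'p',np.round(o['tool_pos'],4),'yaw',round(np.arctan2(m[1,0],m[0,0]),3),'F',np.round(o['contact_force'],1),'T',np.round(o['wrist_torque'],2),o['opening'],o['grip_force'])
E
python3 s.py
```

```text
6.075 q [-0.248 -0.233  1.939  0.     1.436  1.385] p [ 0.4961 -0.0491  0.1614] yaw -0.063 F [-0.9  1.7 -0.3] T [ 0.03  0.03 -0.02] 1.6804850650538226e-05 0.0
```

The fingers shut on nothing, so I need to look.

Run:
```python
from h import *
a=imaging.get_image('wrist')['color'][60:340,160:480];b=imaging.get_image('scene')['color'][140:250,260:400]
b=cv2.resize(b,None,fx=2.5,fy=2.5)[:275,:];a=cv2.copyMakeBorder(a,0,0,0,0,0);h=min(len(a),len(b))
cv2.imwrite('pics/c2.png',np.hstack([a[:h],b[:h]]))
```

```text
(no output)
```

View pics/c2.png

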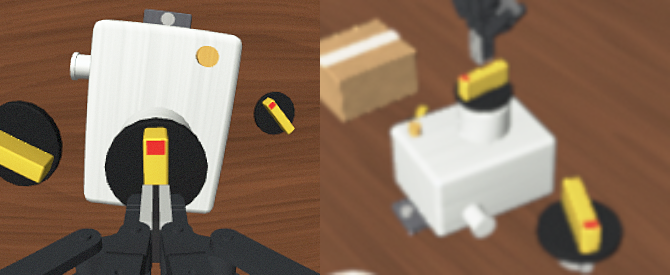

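Run:
```python
from h import *
o=ctrl.get_obs();R_=[]
d=imaging.get_image('wrist');print('cam',np.round(ray(d,(320,200),o)[0],3))
def best(im,near,k='r'):
    b=[(np.hypot(*(c-near)),c,s[4]) for s,c,m in blobs(mask(im,k),1)];return sorted(b,key=lambda t:t[0])[:3]
for n,near in(('wrist',(316,207)),('scene',(317,170)),('top',(343,246))):
    d=imaging.get_image(n);im=d['color']
    print(n,[(np.round(c,1).tolist(),s) for _,c,s in best(im,near)])
    c,v=ray(d,best(im,near)[0][1],o);R_.append((c,v/np.linalg.norm(v)))
def tri(L):
    A=[np.eye(3)-np.outer(v,v) for c,v in L];return np.linalg.solve(sum(A),sum(a@c for a,(c,v) in zip(A,L)))
print(tri(R_[:2]),tri(R_))
dd=imaging.get_image('scene');print(dd['color'][160:182:2,310:342:2].tolist()[3])
```

```text
cam [ 0.575 -0.054  0.338]
wrist [([315.1, 207.4], np.int32(211)), ([431.8, 164.8], np.int32(23)), ([134.0, 202.9], np.int32(116))]
scene []Traceback (most recent call last):
  File "<stdin>", line 9, in <module>
IndexError: list index out of range
```

Run:
```python
from h import *
o=ctrl.get_obs();L=[]
d=imaging.get_image('wrist');L.append(ray(d,(315.1,207.4),o))
o1=dict(tool_pos=[.4927,-.0469,.2662],tool_rot=[-3.14,.097,.001]);L.append(ray(d,(318,162.5),o1))
for n,(x,y,X,Y) in(('scene',(305,155,340,185)),('top',(335,238,350,252))):
    d=imaging.get_image(n);im=cv2.imread(f'pics/{n}0.png')[y:Y,x:X].astype(int)
    w=np.clip(im[...,2]-2*im[...,1]-20,0,None)*(im[...,2]>100);ys,xs=np.nonzero(w);ww=w[ys,xs];c=(x+(xs*ww).sum()/ww.sum(),y+(ys*ww).sum()/ww.sum());print(n,c,len(xs))
    L.append(ray(d,c))
L=[(c,v/np.linalg.norm(v)) for c,v in L]
def tri(L):
    A=[np.eye(3)-np.outer(v,v) for c,v in L];return np.round(np.linalg.solve(sum(A),sum(a@c for a,(c,v) in zip(A,L))),4)
print(tri(L[:2]),tri([L[0],L[3]]),tri(L[2:]),tri(L))
```

```text
scene (np.float64(317.0), np.float64(170.0)) 1
top (np.float64(342.94368932038833), np.float64(245.53203883495146)) 7
[ 0.5203 -0.051   0.1824] [ 0.5182 -0.0503  0.1759] [ 0.5202 -0.0512  0.1835] [ 0.5204 -0.0511  0.1835]
```

```bash
python3 s.py
python3 - <<'E'
from h import *
o=ctrl.get_obs();d=imaging.get_image('wrist');s=imaging.get_image('scene')
H=np.linalg.inv(d['hand_eye']);M=R.from_rotvec(o['tool_rot']).as_matrix()
for p in ([0,0,0],[0,0,-.019],[0,0,-.04]):
    v=(H@np.r_[p,1])[:3];r=np.hypot(v[0],v[1]);th=np.arctan2(r,v[2]);a=v[:2]/r*th*d['fx']+[d['cx'],d['cy']]
    w=M@np.array(p)+o['tool_pos'];e=(s['extrinsics']@np.r_[w,1])[:3];print(p,np.round(a),np.round(e[:2]/e[2]*s['fx']+[s['cx'],s['cy']]),np.round(w,3))
e=s['extrinsics']@[.5,-.05,.18,1];print('wing',e[:2]/e[2]*s['fx']+[s['cx'],s['cy']])
a=d['color'][150:300,250:390];b=s['color'][130:210,280:360]
cv2.imwrite('pics/c3.png',np.hstack([cv2.resize(a,(420,450),interpolation=0),cv2.resize(b,(380,450),interpolation=0)]))
E
```

```text
6.475 q [-0.248 -0.233  1.939  0.     1.435  1.385] p [ 0.4961 -0.0491  0.1614] yaw -0.063 F [ 0.  -0.5 -0.1] T [ 0.06  0.02 -0.01] -4.044541636795612e-05 0.0
[0, 0, 0] [315. 233.] [325. 174.] [ 0.496 -0.049  0.161]
[0, 0, -0.019] [315. 247.] [325. 168.] [ 0.496 -0.049  0.18 ]
[0, 0, -0.04] [315. 265.] [325. 162.] [ 0.496 -0.049  0.201]
wing [323.89602149 168.54713014]
```

View pics/c3.png

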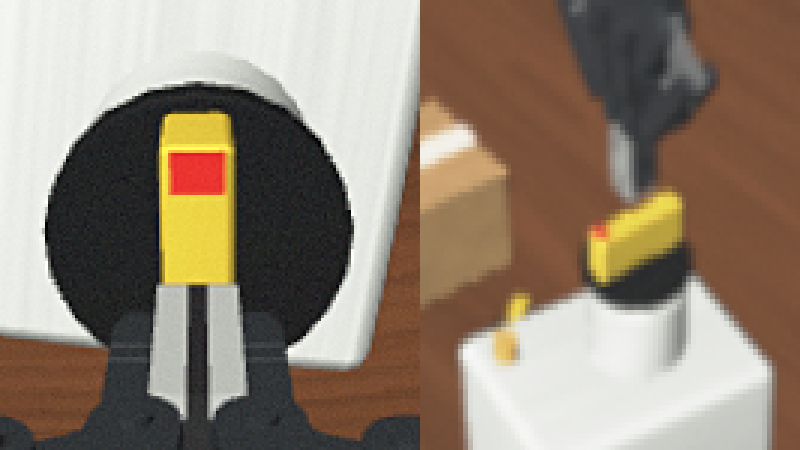

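The image puts the fingertips just above the wing, 20–30 mm higher than the reported TCP. I'll open partly, go lower and close again gently.

play_rows:
  series:
    - [0.5, [0, 0, 0], [0, 0, 0]]
    - [0.5, [0, 0, 0], [0, 0, 0]]
    - [0.5, [0, 0, 0.2], [0, 0, 0]]
    - [0.5, [0, 0, 0.2], [0, 0, 0]]
    - [0.5, [0, 0, 0], [0, 0, 0]]
  force: 20

```text
t: 7.2
tool_pos: [0.495, -0.0488, 0.1395]
tool_rot: [-3.139, 0.098, 0.005]
contact_force: [0.7, 0.4, 0.5]
opening: 0.0424
grip_force: 0.0
```

play_rows:
  series:
    - [0, [0, 0, 0], [0, 0, 0]]
    - [0, [0, 0, 0], [0, 0, 0]]
    - [0, [0, 0, 0], [0, 0, 0]]
    - [0, [0, 0, 0], [0, 0, 0]]
  force: 20

```text
t: 7.7
tool_pos: [0.4963, -0.0492, 0.1418]
tool_rot: [3.14, -0.098, 0.001]
contact_force: [0.6, -0.6, 0.4]
opening: 0.0127
grip_force: 21.4
```

```bash
python3 s.py
python3 - <<'E'
from h import *
d=imaging.get_image('wrist');s=imaging.get_image('scene')
a=d['color'][150:300,250:390];b=s['color'][130:210,280:360]
cv2.imwrite('pics/c4.png',np.hstack([cv2.resize(a,(420,450),interpolation=0),cv2.resize(b,(380,450),interpolation=0)]))
E
```

```text
7.7 q [-0.248 -0.217  1.959 -0.     1.399  1.385] p [ 0.4963 -0.0492  0.1418] yaw -0.063 F [ 0.6 -0.6  0.4] T [-0.08  0.05 -0.04] 0.012661885480666494 21.409539878368378
```

View pics/c4.png

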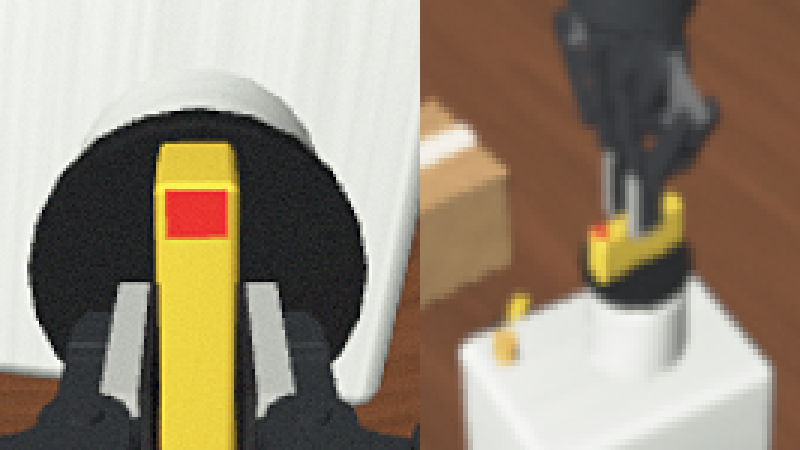

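The wing is now between the pads, but only about 10 mm deep. I'll reopen slightly, lower 8 mm and grip firmly.

play_rows:
  series:
    - [0.35, [0, 0, 0], [0, 0, 0]]
    - [0.35, [0, 0, 0], [0, 0, 0]]
    - [0.35, [0, 0, 0.16], [0, 0, 0]]
    - [0.35, [0, 0, 0], [0, 0, 0]]
  force: 20

```text
t: 8.3
tool_pos: [0.4954, -0.0489, 0.1321]
tool_rot: [-3.14, 0.098, 0.003]
contact_force: [-0.1, -0.3, -0.6]
opening: 0.0299
grip_force: 0.0
```

play_rows:
  series:
    - [0, [0, 0, 0], [0, 0, 0]]
    - [0, [0, 0, 0], [0, 0, 0]]
    - [0, [0, 0, 0], [0, 0, 0]]
    - [0, [0, 0, 0], [0, 0, 0]]
  force: 60

```text
t: 8.8
tool_pos: [0.496, -0.0492, 0.1333]
tool_rot: [3.14, -0.098, -0.001]
contact_force: [-0.7, -0.3, -0.8]
opening: 0.012
grip_force: 60.4
```

```bash
python3 s.py
```

```text
8.8 q [-0.248 -0.209  1.967 -0.     1.384  1.385] p [ 0.496  -0.0492  0.1333] yaw -0.063 F [-0.7 -0.3 -0.8] T [-0.07  0.15  0.07] 0.012016160096517112 60.401233434677124
```

play_rows:
  series:
    - [0, [0, 0, 0], [0, 0, -0.5]]
    - [0, [0, 0, 0], [0, 0, -0.5]]
    - [0, [0, 0, 0], [0, 0, -0.5]]
    - [0, [0, 0, 0], [0, 0, -0.5]]
    - [0, [0, 0, 0], [0, 0, 0]]

```text
t: 9.43
tool_pos: [0.4962, -0.049, 0.1333]
tool_rot: [-3.123, -0.339, -0.0]
contact_force: [0.2, -0.0, -1.0]
opening: 0.0124
grip_force: 60.4
```

```bash
python3 s.py
```

```text
9.425 q [-0.248 -0.209  1.967  0.     1.384  1.107] p [ 0.4962 -0.049   0.1333] yaw 0.216 F [ 0.2 -0.  -1. ] T [ 0.1  -0.01  0.04] 0.012358863434588738 60.38221478462219
```

play_rows:
  series:
    - [0, [0, 0, 0], [0, 0, -0.25]]
    - [0, [0, 0, 0], [0, 0, -0.25]]
    - [0, [0, 0, 0], [0, 0, 0]]

```text
t: 9.8
tool_pos: [0.4961, -0.049, 0.1333]
tool_rot: [-3.109, -0.449, 0.0]
contact_force: [-0.1, -0.3, -2.3]
opening: 0.0122
grip_force: 60.4
```

```bash
python3 s.py
```

```text
9.8 q [-0.248 -0.209  1.967  0.     1.384  1.036] p [ 0.4961 -0.049   0.1333] yaw 0.287 F [-0.1 -0.3 -2.3] T [ 0.2  -0.05 -0.  ] 0.012162933705274276 60.351460576057434
```

play_rows:
  series:
    - [0, [0, 0, 0], [0, 0, -0.2]]
    - [0, [0, 0, 0], [0, 0, 0]]

```text
t: 10.05
tool_pos: [0.496, -0.0489, 0.1333]
tool_rot: [-3.102, -0.492, 0.0]
contact_force: [-0.0, 1.3, -1.0]
opening: 0.012
grip_force: 60.4
```

```bash
python3 s.py
```

```text
10.05 q [-0.248 -0.209  1.967  0.     1.384  1.008] p [ 0.496  -0.0489  0.1333] yaw 0.314 F [-0.   1.3 -1. ] T [ 0.29  0.03 -0.15] 0.012028268957377325 60.39036154747009
```

play_rows:
  series:
    - [0, [0, 0, 0], [0, 0, -0.15]]
    - [0, [0, 0, 0], [0, 0, 0]]

```text
t: 10.3
tool_pos: [0.496, -0.0489, 0.1333]
tool_rot: [-3.097, -0.524, 0.0]
contact_force: [-0.4, 2.3, -0.8]
opening: 0.0119
grip_force: 60.5
```

```bash
python3 s.py
```

```text
10.3 q [-2.480e-01 -2.090e-01  1.967e+00  1.000e-03  1.384e+00  9.870e-01] p [ 0.496  -0.0489  0.1333] yaw 0.335 F [-0.4  2.3 -0.8] T [ 0.44  0.08 -0.44] 0.011922487346099707 60.49171686172485
```

play_rows:
  series:
    - [0, [0, 0, 0], [0, 0, -0.15]]
    - [0, [0, 0, 0], [0, 0, 0]]

```text
t: 10.55
tool_pos: [0.4961, -0.0489, 0.1333]
tool_rot: [-3.091, -0.556, 0.0]
contact_force: [-0.4, 3.2, -1.1]
opening: 0.0123
grip_force: 60.8
```

```bash
python3 s.py
```

```text
10.55 q [-2.480e-01 -2.090e-01  1.967e+00  1.000e-03  1.384e+00  9.670e-01] p [ 0.4961 -0.0489  0.1333] yaw 0.356 F [-0.4  3.2 -1.1] T [ 0.54  0.11 -0.74] 0.01228531339732258 60.754918456077576
```

First stop found: 0.74 N m at yaw 0.34–0.36. I'll ease off a little, then push down.

play_rows:
  series:
    - [0, [0, 0, 0], [0, 0, 0.3]]
    - [0, [0, 0, 0.04], [0, 0, 0]]
    - [0, [0, 0, 0.04], [0, 0, 0]]
    - [0, [0, 0, 0.02], [0, 0, 0]]
    - [0, [0, 0, 0], [0, 0, 0]]

```text
t: 11.18
tool_pos: [0.4968, -0.0494, 0.1298]
tool_rot: [3.101, 0.495, 0.002]
contact_force: [-1.5, 2.1, 2.4]
opening: 0.0122
grip_force: 61.0
```

```bash
python3 s.py
```

```text
11.175 q [-2.480e-01 -2.050e-01  1.970e+00 -1.000e-03  1.375e+00  1.007e+00] p [ 0.4968 -0.0494  0.1298] yaw 0.316 F [-1.5  2.1  2.4] T [0.41 0.26 0.01] 0.012194725992988233 60.981754660606384
```

play_rows:
  series:
    - [0, [0, 0, 0.03], [0, 0, 0]]
    - [0, [0, 0, 0.03], [0, 0, 0]]
    - [0, [0, 0, 0], [0, 0, 0]]

```text
t: 11.55
tool_pos: [0.497, -0.0494, 0.1273]
tool_rot: [3.101, 0.494, 0.003]
contact_force: [-4.0, 1.5, 8.0]
opening: 0.0123
grip_force: 61.5
```

```bash
python3 s.py
```

```text
11.55 q [-0.248 -0.203  1.972 -0.     1.37   1.007] p [ 0.497  -0.0494  0.1273] yaw 0.316 F [-4.   1.5  8. ] T [0.53 0.6  0.01] 0.012291607988346692 61.5233713388443
```

play_rows:
  series:
    - [0, [0, 0, 0.04], [0, 0, 0]]
    - [0, [0, 0, 0], [0, 0, 0]]

```text
t: 11.8
tool_pos: [0.497, -0.0495, 0.1272]
tool_rot: [3.101, 0.494, 0.002]
contact_force: [-8.7, 3.2, 17.3]
opening: 0.0125
grip_force: 62.6
```

```bash
python3 s.py
```

```text
11.8 q [-2.480e-01 -2.020e-01  1.971e+00 -1.000e-03  1.371e+00  1.007e+00] p [ 0.497  -0.0495  0.1272] yaw 0.316 F [-8.7  3.2 17.3] T [0.75 1.52 0.05] 0.012454812625283746 62.62507975101471
```

Bottomed at −6 mm with 17 N. I'll turn on while pushing.

play_rows:
  series:
    - [0, [-0.016, -0.005, 0], [0, 0, -0.3]]
    - [0, [0, 0, 0], [0, 0, -0.4]]
    - [0, [0, 0, 0], [0, 0, -0.4]]
    - [0, [0, 0, 0], [0, 0, 0]]

```text
t: 12.3
tool_pos: [0.4972, -0.0498, 0.1273]
tool_rot: [3.053, 0.73, 0.006]
contact_force: [-4.7, 2.8, 13.3]
opening: 0.0123
grip_force: 62.3
```

```bash
python3 s.py
```

```text
12.3 q [-2.490e-01 -2.040e-01  1.973e+00 -1.000e-03  1.368e+00  8.530e-01] p [ 0.4972 -0.0498  0.1273] yaw 0.47 F [-4.7  2.8 13.3] T [0.44 0.85 0.  ] 0.012330814048073378 62.327420711517334
```

play_rows:
  series:
    - [0, [0, 0, 0.01], [0, 0, -0.6]]
    - [0, [0, 0, 0], [0, 0, -0.6]]
    - [0, [0, 0, 0], [0, 0, -0.6]]
    - [0, [0, 0, 0], [0, 0, -0.6]]
    - [0, [0, 0, 0], [0, 0, -0.6]]
    - [0, [0, 0, 0], [0, 0, -0.6]]
    - [0, [0, 0, 0], [0, 0, -0.6]]
    - [0, [0, 0, 0], [0, 0, 0]]

```text
t: 13.3
tool_pos: [0.4964, -0.0496, 0.1272]
tool_rot: [2.712, 1.582, 0.002]
contact_force: [-9.5, 3.9, 18.2]
opening: 0.0119
grip_force: 62.9
```

```bash
python3 s.py
```

```text
13.3 q [-2.480e-01 -2.040e-01  1.973e+00 -1.000e-03  1.370e+00  2.660e-01] p [ 0.4964 -0.0496  0.1272] yaw 1.056 F [-9.5  3.9 18.2] T [0.57 1.54 0.06] 0.011922497383894929 62.860779762268066
```

play_rows:
  series:
    - [0, [0, 0, 0], [0, 0, -0.3]]
    - [0, [0, 0, 0], [0, 0, -0.3]]
    - [0, [0, 0, 0], [0, 0, -0.2]]
    - [0, [0, 0, 0], [0, 0, 0]]

```text
t: 13.8
tool_pos: [0.496, -0.0496, 0.1272]
tool_rot: [2.621, 1.73, 0.0]
contact_force: [-10.5, 3.4, 19.2]
opening: 0.0122
grip_force: 63.1
```

```bash
python3 s.py
```

```text
13.8 q [-2.490e-01 -2.040e-01  1.973e+00 -1.000e-03  1.371e+00  1.560e-01] p [ 0.496  -0.0496  0.1272] yaw 1.167 F [-10.5   3.4  19.2] T [ 0.61  1.82 -0.37] 0.01219671412454309 63.09401571750641
```

play_rows:
  series:
    - [0, [0, 0, 0], [0, 0, -0.15]]
    - [0, [0, 0, 0], [0, 0, 0]]

```text
t: 14.05
tool_pos: [0.4958, -0.0496, 0.1272]
tool_rot: [2.603, 1.757, -0.001]
contact_force: [-10.9, 3.2, 19.7]
opening: 0.0121
grip_force: 63.2
```

```bash
python3 s.py
```

```text
14.05 q [-2.490e-01 -2.040e-01  1.973e+00 -1.000e-03  1.372e+00  1.350e-01] p [ 0.4958 -0.0496  0.1272] yaw 1.187 F [-10.9   3.2  19.7] T [ 0.58  2.03 -0.43] 0.012096344019006758 63.22848558425903
```

Second stop felt at 0.43 N m. I'll ease back slightly and lift.

play_rows:
  series:
    - [0, [0, 0, 0], [0, 0, 0.4]]
    - [0, [0, 0, -0.1], [0, 0, 0]]
    - [0, [0, 0, -0.1], [0, 0, 0]]
    - [0, [0, 0, -0.1], [0, 0, 0]]
    - [0, [0, 0, -0.1], [0, 0, 0]]
    - [0, [0, 0, 0], [0, 0, 0]]

```text
t: 14.8
tool_pos: [0.4953, -0.0493, 0.1428]
tool_rot: [2.652, 1.684, -0.0]
contact_force: [0.0, 0.1, -1.8]
opening: 0.0122
grip_force: 60.4
```

```bash
python3 s.py
```

```text
14.8 q [-0.249 -0.22   1.959 -0.     1.402  0.191] p [ 0.4953 -0.0493  0.1428] yaw 1.131 F [ 0.   0.1 -1.8] T [0.02 0.05 0.02] 0.012213147894874961 60.35076856613159
```

Cap is free. I'll lift it clear and carry it to the tray.

play_rows:
  series:
    - [0, [0, 0, -0.4], [0, 0, 0]]
    - [0, [0, 0, -0.6], [0, 0, 0]]
    - [0, [0, 0, -0.4], [0, 0, 0]]
    - [0, [0.3, -0.16, 0], [0, 0, 0]]
    - [0, [0.6, -0.32, 0], [0, 0, 0]]
    - [0, [0.75, -0.4, 0], [0, 0, 0]]
    - [0, [0.8, -0.43, 0], [0, 0, 0]]
    - [0, [0.8, -0.43, 0], [0, 0, 0]]

```text
t: 15.8
tool_pos: [0.4844, 0.1372, 0.2115]
tool_rot: [-2.651, -1.684, 0.003]
contact_force: [0.5, -0.1, -2.2]
opening: 0.0119
grip_force: 60.4
```

play_rows:
  series:
    - [0, [0.8, -0.43, 0], [0, 0, 0]]
    - [0, [0.75, -0.4, 0], [0, 0, 0]]
    - [0, [0.6, -0.32, 0], [0, 0, 0]]
    - [0, [0.4, -0.22, 0], [0, 0, 0]]
    - [0, [0.24, -0.13, 0], [0, 0, 0]]
    - [0, [0, 0, 0], [0, 0, 0]]
    - [0, [0, 0, 0], [0, 0, 0]]

```text
t: 16.68
tool_pos: [0.4771, 0.2926, 0.2126]
tool_rot: [2.652, 1.683, -0.001]
contact_force: [0.1, -0.3, -0.7]
opening: 0.0124
grip_force: 60.4
```

```bash
python3 s.py
python3 - <<'E'
from h import *
o=ctrl.get_obs();d=imaging.get_image('wrist');t=imaging.get_image('top')
cv2.imwrite('pics/c5.png',np.vstack([d['color'][:,:],cv2.resize(t['color'],(640,400))])[::1][:800]) if 0 else cv2.imwrite('pics/c5.png',d['color'])
E
```

```text
16.675 q [ 0.417 -0.112  1.747 -0.     1.507  0.857] p [0.4771 0.2926 0.2126] yaw 1.131 F [ 0.1 -0.3 -0.7] T [ 0.02  0.   -0.01] 0.012384644044884208 60.35144805908203
```

View pics/c5.png

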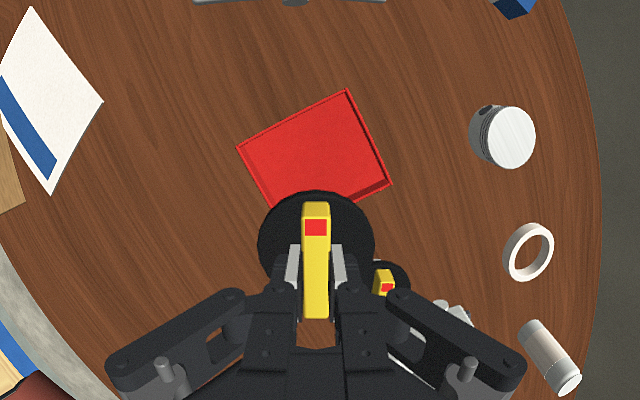

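The cap is held straight. The tray's rim corners show at (237,147), (347,90) and (391,183).

Run:
```python
from h import *
o=ctrl.get_obs();d=imaging.get_image('wrist')
P=np.array([onz(d,u,.03,o)[:2] for u in((237,147),(347,90),(391,183))]);c=(P[0]+P[2])/2;print(P,c)
M=R.from_rotvec(o['tool_rot']).as_matrix();print((M.T@(np.r_[c,0]-np.r_[o['tool_pos'][:2],0]))/.05)
```

```text
[[0.40462311 0.35771741]
 [0.54966386 0.36178162]
 [0.55378093 0.23811704]] [0.47920202 0.29791723]
[ 1.16631492e-01 -1.36541064e-02 -3.22408912e-05]
```

play_rows:
  series:
    - [0, [0.1, 0, 0.5], [0, 0, 0]]
    - [0, [0, 0, 0.8], [0, 0, 0]]
    - [0, [0, 0, 0.8], [0, 0, 0]]
    - [0, [0, 0, 0.8], [0, 0, 0]]
    - [0, [0, 0, 0.5], [0, 0, 0]]
    - [0, [0, 0, 0.3], [0, 0, 0]]
    - [0, [0, 0, 0.16], [0, 0, 0]]
    - [0, [0, 0, 0], [0, 0, 0]]

```text
t: 17.82
tool_pos: [0.4797, 0.2976, 0.0202]
tool_rot: [2.652, 1.683, 0.001]
contact_force: [-0.2, -0.1, -1.9]
opening: 0.0124
grip_force: 60.4
```

play_rows:
  series:
    - [0, [0, 0, 0.06], [0, 0, 0]]
    - [0, [0, 0, 0.04], [0, 0, 0]]
    - [0, [0, 0, 0], [0, 0, 0]]

```text
t: 18.2
tool_pos: [0.4794, 0.2977, 0.0151]
tool_rot: [2.652, 1.684, 0.0]
contact_force: [0.3, -0.6, -1.0]
opening: 0.012
grip_force: 60.4
```

play_rows:
  series:
    - [0, [0, 0, 0.03], [0, 0, 0]]
    - [0, [0, 0, 0.03], [0, 0, 0]]
    - [0, [0, 0, 0], [0, 0, 0]]

```text
t: 18.58
tool_pos: [0.4792, 0.2975, 0.0117]
tool_rot: [-2.652, -1.684, 0.001]
contact_force: [0.9, 0.1, -1.9]
opening: 0.0119
grip_force: 60.4
```

play_rows:
  series:
    - [0, [0, 0, 0.02], [0, 0, 0]]
    - [0, [0, 0, 0.01], [0, 0, 0]]
    - [0, [0, 0, 0], [0, 0, 0]]

```text
t: 18.95
tool_pos: [0.4796, 0.2977, 0.0113]
tool_rot: [2.652, 1.684, 0.0]
contact_force: [-2.0, -2.0, 5.2]
opening: 0.0125
grip_force: 61.2
```

Touched down on the tray floor (about 5 N). Releasing and retreating.

play_rows:
  series:
    - [0.2, [0, 0, 0], [0, 0, 0]]
    - [0.3, [0, 0, 0], [0, 0, 0]]
    - [0.45, [0, 0, 0], [0, 0, 0]]
    - [0.45, [0, 0, -0.1], [0, 0, 0]]
    - [0.45, [0, 0, -0.4], [0, 0, 0]]
    - [0.45, [0, 0, -0.8], [0, 0, 0]]
    - [0.45, [0, 0, -0.8], [0, 0, 0]]
    - [0.45, [0, 0, -0.8], [0, 0, 0]]
  force: 20

```text
t: 19.95
tool_pos: [0.4797, 0.2978, 0.1586]
tool_rot: [2.652, 1.684, 0.003]
contact_force: [0.3, 0.6, -1.4]
opening: 0.0384
grip_force: 0.0
```

play_rows:
  series:
    - [0.45, [-0.5, 0, -0.5], [0, 0, 0]]
    - [0.45, [-0.8, 0, -0.2], [0, 0, 0]]
    - [0.45, [-0.8, 0, 0], [0, 0, 0]]
    - [0.45, [0, 0, 0], [0, 0, 0]]

```text
t: 20.45
tool_pos: [0.4345, 0.2014, 0.1923]
tool_rot: [2.653, 1.68, 0.005]
contact_force: [-1.2, 0.2, -0.3]
opening: 0.0388
grip_force: 0.0
```

```bash
python3 s.py
python3 - <<'E'
from h import *
a=imaging.get_image('wrist')['color'];b=imaging.get_image('scene')['color'][130:340,180:480]
cv2.imwrite('pics/c6.png',np.vstack([cv2.resize(a,(480,300)),cv2.resize(b,(428,300)).copy() if 0 else cv2.resize(b,(480,300))]))
E
```

```text
20.45 q [ 0.279 -0.309  1.949 -0.     1.499  0.72 ] p [0.4345 0.2014 0.1923] yaw 1.129 F [-1.2  0.2 -0.3] T [ 0.07 -0.06 -0.06] 0.038821231970564016 0.0
```

View pics/c6.png

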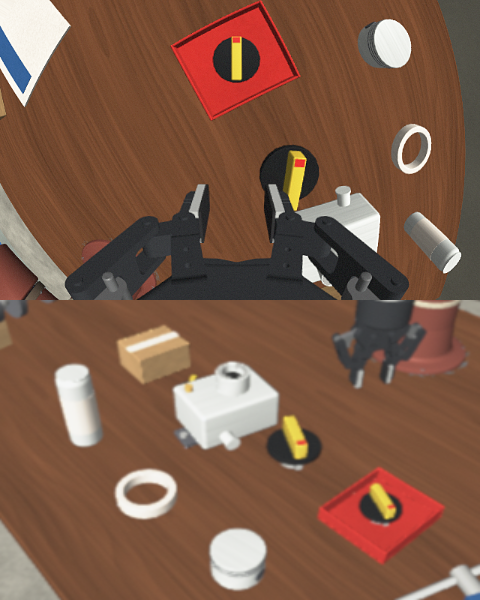

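The cap stands upright in the middle of the tray (wrist crop (236,60)), the neck is open, the bystanders have not moved, and the gripper is clear of everything.

```bash
python3 -c "
from station import ctrl;print(ctrl.finish_job())"
```

```text
the job is handed in; nothing more can be done
None
```

The cap was turned to its first stop, pushed down and turned to its second stop, then lifted off and set plug end down in the red tray; the carton, spray can, piston and tape roll are undisturbed, and the job was handed in at about 20.5 s.

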